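# Gauge the spacer, then gather the caps in the matching corner of the tote

### The arm

A 7-joint arm with a two-finger parallel gripper is mounted at the origin on the work surface. World frame = base frame: x ahead of the robot, y to its left, z up, the work surface at z = 0. Lengths are in m, angles in rad, forces in N, time in s.
With the tool pointing down it reaches from about 0.425 to 1.025 m from the base axis. Payload 9.4 kg.
Tool frame: the origin (TCP) lies between the finger pads; the fingertips stand 14 mm ahead of it and the grasp point (between the pads) lies 5 mm behind it; z points along the fingers, y is the direction in which the jaws open and shut (so a half turn about z gives the same grasp; the last joint's range is limited). The gripper opens to 93 mm and grips with 3 to 60 N. Pads are 15 mm wide; open, the fingers measure 128 mm over their backs; the gripper's body (75 mm by 188 mm) begins 65 mm behind the grasp point.
Start: joints at [1.052, 0.599, -0.003, 1.599, 0.002, 0.943, -0.08], TCP at [0.31, -0.655, 0.233] pointing down, gripper open.
Joint ranges: [-2.57, 2.57], [-0.35, 1.97], [-1.29, 1.29], [0.11, 2.56], [-1.05, 4.19], [0.11, 1.86], [-2.63, 2.63]. Speed limits (rad/s): [2.22, 2.22, 3.01, 3.01, 3.14, 3.14, 3.14].

### API

Orientations are given as a rotation vector (axis times angle).
In Python, from workcell import env, vision, job gives the robot as it stands.
- The arm moves only by the tool move_arm, never from a script. Its argument "targets" is a list of rows, each an object of numbers: "tx", "ty", "tz": the shift along the tool's x, y, z in m; "rx", "ry", "rz": the turn, a rotation vector about the tool's x, y, z in rad. In form: [{"tx": .., "ty": .., "tz": .., "rx": .., "ry": .., "rz": ..}, ...]. A call has exactly 8 rows; each row shifts and turns the commanded pose from where the row before left it, along the tool's axes as they then stand; what a row does not reach is not made up. A row lasts 1/10 s, in which the tool goes at most 50 mm and 8.59 degrees, less where a joint would pass 70% of its speed; a pose out of reach is approached as far as the arm can. A call with a gripper value outside its range is refused whole. "fingers" is the finger opening in m, from 0 to 0.093, set as the call begins (left out, the last holds). The fingers move at their own pace and stop on an object; "squeeze" is the grip in N (left out, the last holds). Time passes only in rows, so rows that do not move let the fingers close, or fill a call up. It gives the time, the measured TCP pose, the force and the opening at its end, in the units of the state.
- env.get_obs(): the state, without advancing time (a new reading comes with each control period).
- vision.camera(name): name is "scene" or "top" or "wrist"; returns the picture (480x640x3 uint8, red, green, blue); there is no depth.
- vision.camera_info(name): a dict with "camera_matrix" (3x3 intrinsics, pixels), "xyz" and "orientation" of the camera in the world. Camera axes: x right, y down, z forward; pixel columns grow to the right and rows downward; lengths in m; the calibration is good to about 2 mm. A picture is of the moment at which its call begins: read the wrist's pose just before it. camera_info takes no time and is no camera call; for the wrist camera it gives the pose at the moment of the call.
- job.finish_job(): hands the job in, once; it reports no verdict.
The state is a dict: "t": time; "joint_pos": joint angles; "dq": joint speeds; "effort": joint torques, N m; "tool_pos": TCP position; "tool_rot": TCP orientation; "force": force on the tool from outside, world axes, zero at the start; "wrist_torque": the same for the moment, N m; "width": finger opening in m.
Only numpy, scipy, OpenCV 4.12 (cv2) and the standard library are available. Lean on these libraries where they do the work, as an engineer would, in place of code of your own. Each camera call takes 0.05 s, during which the arm holds its last target. There are 200 camera calls.

### The job

Press the height gauge's green knob down until its foot rests on the spacer standing under it, keep it there for about a second to read the height, and let it spring back up. Then pick the red tote up by its black handle, clear of the bench, and tilt it by about 30 degrees so that all four steel caps slide together into one corner: the blue corner if the gauged spacer is the short one (20 mm), the yellow corner if it is the tall one (30 mm). Finish while still holding the tote still in the air, tilted with the caps in that corner; leave the spacers and everything else on the bench where they are.

Things in the scene. Friction and masses are not known exactly. Their poses are not given: they have to be found in the camera images.
- gauge: Height gauge fixed to the bench. Grey base plate 120 x 90 mm, 14 mm thick (x from -75 to +45 mm of the origin), a steel column towards its -x end and a cream arm, 30 mm wide, top 113 mm above the bench (column top 115 mm), that guides a vertical sprung spindle. Origin on the bench straight below the spindle; z up.
- gauge_anvil (a point): Point on the top face of the gauge's base plate, on the spindle's axis, 14 mm above the bench. One spacer stands here (within 3 mm).
- gauge_knob (a point): Centre of the flat top of the green press knob (26 mm across, 14 mm thick) on the spindle's upper end; moves with the spindle; 166 mm above the bench when raised. Press it straight down.
- gauge_foot (a joint): Travel of the gauge's spindle in m: 0 fully raised, grows as it is pressed down, stop at 0.036. The foot (20 mm disc) hangs 45 mm above the base plate at 0, so part height = 0.045 - value (about 0.025 on the short spacer, 0.015 on the tall one). A spring lifts it back up by itself: about 1 N to start, 3 N at 0.025.
- spacer_short: Loose aluminium cylinder, 26 mm across, 20 mm tall, standing upright; origin at the centre of its underside. It stands either on the gauge's base plate or on the wooden stand; the other spacer has the other place.
- spacer_tall: Loose aluminium cylinder, 26 mm across, 30 mm tall, otherwise like the short one; origin at the centre of its underside.
- tote: Loose red carry tote, 200 mm (x) x 150 mm (y), about 0.26 kg, open at the top; walls 45 mm high and 4 mm thick, floor 4 mm. At the middle of each short side an upright (34 mm wide, 6 mm thick) rises to 122 mm, and a black bridge handle joins them. Origin at the centre of its underside; x along the handle, z up. Its inside is slippery: the caps slide once it is tilted by some 12 degrees, and into a corner from about 20 to 25 degrees when it is tilted towards that corner.
- tote_grip (a point): Centre of the tote's straight rubber-covered bridge handle: a bar 190 mm long (tote x), 16 mm wide (tote y), 24 mm high, its centre 110 mm above the tote's underside. Axes as the tote's. Below the bar 53 mm are free down to the level of the rim. Grip it firmly, the loaded tote wants to swing.
- corner_blue (a point): Inner floor corner of the tote marked blue (blue floor patch and rim), at +96 mm x, +71 mm y, 4 mm z in the tote's frame.
- corner_yellow (a point): Inner floor corner of the tote marked yellow, the one diagonally across, at -96 mm x, -71 mm y, 4 mm z in the tote's frame.
- stand: Fixed wooden block 70 x 70 x 14 mm on which the other spacer stands; origin at the centre of its underside.
- wrench: Loose steel wrench, 160 mm long, lying on the bench: leave alone.
- screwdriver: Loose screwdriver, 190 mm long, lying on the bench: leave alone.
- bottle: Loose white bottle, 64 mm across, 150 mm tall: leave alone.
- jar: Loose amber jar, 60 mm across, 80 mm tall: leave alone.
- beaker: Loose white beaker, 72 mm across, 90 mm tall: leave alone.
- cap0: Loose steel end cap 1 of 4 in the tote: flat disc 22 mm across, 10 mm thick, 25 g; origin at the centre of its underside.
- cap1: Loose steel end cap 2 of 4 in the tote: flat disc 22 mm across, 10 mm thick, 25 g; origin at the centre of its underside.
- cap2: Loose steel end cap 3 of 4 in the tote: flat disc 22 mm across, 10 mm thick, 25 g; origin at the centre of its underside.
- cap3: Loose steel end cap 4 of 4 in the tote: flat disc 22 mm across, 10 mm thick, 25 g; origin at the centre of its underside.
Not all that is in view belongs to the job. Of the things that look like the gauge, take the one that is nearest to the robot's base at the start.

How it is judged:
By the outcome, as a careful person would: the job done as asked, in the order asked, and still so for the second after the job is handed in, while the arm keeps its last pose, push and grip.
It also fails if it takes over 56 s, if anything falls off the work surface, if the arm or the gripper's body presses on something with over 40 N, if the wrist force passes 120 N, or if a joint passes its speed limit or range.

## Working session

There is one attempt and no reset: what is moved stays moved. The work goes in short steps, Python scripts to look and compute and a tool call to move; the robot and the scene stay as the last step left them, time stands still between calls to the robot, and variables do not carry over. Pictures are saved under pics/ and viewed, about 8 in all and at most 12, crops included, and the job is handed in when it is done.

Besides the shell and the picture viewer there is one more tool, called in YAML: its name, and indented under it one key for each argument. move_arm: Moves the arm, as the interface text tells. Its arguments: {"type":"object","properties":{"targets":{"type":"array"},"fingers":{"type":"number"},"squeeze":{"type":"number"}},"required":["targets"]}

```bash
mkdir -p pics; python3 - <<'E'
from workcell import env, vision, job
import cv2,numpy as np
for n in("scene","top"):
    cv2.imwrite(f"pics/{n}0.png",vision.camera(n)[:,:,::-1]); 
for n in("scene","top","wrist"): print(n,vision.camera_info(n))
o=env.get_obs();print(o)
E
```

```text
scene {'camera_matrix': array([[516.58380228,   0.        , 317.78677543],
       [  0.        , 516.58380228, 248.80901265],
       [  0.        ,   0.        ,   1.        ]]), 'xyz': array([1.25325953, 1.04514679, 0.92137175]), 'orientation': array([-0.75911599, -2.41246276,  1.28852554])}
top {'camera_matrix': array([[493.70581018,   0.        , 323.35736985],
       [  0.        , 493.70581018, 234.49169561],
       [  0.        ,   0.        ,   1.        ]]), 'xyz': array([0.42220877, 0.06402551, 1.47610358]), 'orientation': array([-2.19170364,  2.13882428, -0.11521805])}
wrist {'camera_matrix': array([[386.57652166,   0.        , 322.14926422],
       [  0.        , 386.57652166, 239.98320219],
       [  0.        ,   0.        ,   1.        ]]), 'xyz': array([ 0.37397423, -0.62414973,  0.38460564]), 'orientation': array([ 2.46371573, -1.55931905, -0.20485911])}
{'t': 0.1, 'joint_pos': array([ 1.05231946,  0.60003311, -0.0025102 ,  1.60003061,  0.00179472,
        0.94288296, -0.07977063]), 'dq': array([-8.77707321e-06, -1.22896822e-04, -2.60863020e-03, -2.25233324e-03,
       -1.11128527e-03,  6.05770887e-04,  1.20753299e-04]), 'effort': array([ 4.85829252e-03, -7.66565895e+01,  1.50246173e+00, -2.52940214e+01,
       -5.22803923e-02,  1.36094770e-02,  1.09097796e-04]), 'tool_pos': array([ 0.30977216, -0.65504572,  0.23186234]), 'tool_rot': array([-3.06399203e+00, -6.88119251e-01,  6.78943718e-04]), 'force': array([-0.42461739, -0.10264646, -0.21634111]), 'wrist_torque': array([0.00020869, 0.02906172, 0.01386135]), 'width': 0.09285285092058661}
```

View pics/scene0.png

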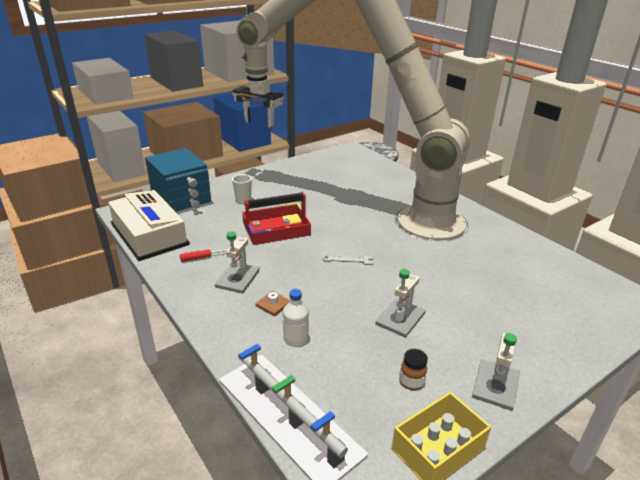

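View pics/top0.png

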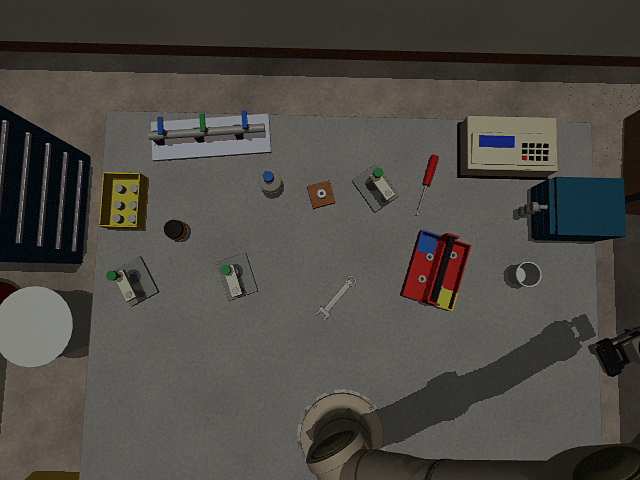

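```bash
cat > h.py <<'E'
from workcell import env, vision, job
import cv2,numpy as np
from scipy.spatial.transform import Rotation as R
def ray(info,uv,z):
    K=info["camera_matrix"];d=R.from_rotvec(info["orientation"]).as_matrix()@np.linalg.inv(K)@np.array([uv[0],uv[1],1.])
    c=np.array(info["xyz"]);return c+d*(z-c[2])/d[2]
def proj(info,p):
    q=R.from_rotvec(info["orientation"]).as_matrix().T@(np.array(p)-info["xyz"]);q=info["camera_matrix"]@q;return q[:2]/q[2]
def blobs(img,lo,hi,amin=15):
    h=cv2.cvtColor(img,cv2.COLOR_BGR2HSV);m=cv2.inRange(h,lo,hi)
    n,l,s,c=cv2.connectedComponentsWithStats(m);return [(c[i].round(1),s[i,4],l==i) for i in range(1,n) if s[i,4]>=amin]
E
python3 - <<'E'
from h import *
for n in("top","scene"):
    im=cv2.imread(f"pics/{n}0.png");I=vision.camera_info(n)
    for nm,lo,hi,z in(("green",(45,120,50),(80,255,255),.162),("blue",(105,120,60),(125,255,255),.02),("yellow",(20,150,80),(34,255,255),.02),("red",(0,180,60),(6,255,255),.045),):
        for c,a,_ in blobs(im,lo,hi):
            p=ray(I,c,z)
            if abs(p[0])<1.1 and abs(p[1])<1.1: print(n,nm,c,a,p.round(3),np.hypot(*p[:2]).round(3))
im=cv2.imread("pics/top0.png");sc=cv2.imread("pics/scene0.png")
a=cv2.resize(im[215:325,380:490],(400,400),interpolation=2);b=cv2.resize(sc[255:335,365:445],(400,400),interpolation=2)
c=cv2.resize(sc[180:250,235:320],(400,300),interpolation=2);d=cv2.resize(im[240:310,200:270],(400,300),interpolation=2)
cv2.imwrite("pics/c1.png",np.vstack([np.hstack([a,b])[:,:][:300*4//3],np.hstack([c,d])])[:, :]); 
x=cv2.imread("pics/c1.png");cv2.imwrite("pics/c1.png",cv2.resize(x,(685,600)))
E
```

```text
top green [201.8 122.5] 77 [0.865 0.409 0.162] 0.957
top green [377.7 171.7] 66 [ 0.739 -0.076  0.162] 0.743
top green [224.9 269.4] 70 [0.465 0.327 0.162] 0.568
top green [110.8 275.1] 72 [0.442 0.629 0.162] 0.769
top blue [243.9 118.7] 83 [0.928 0.318 0.02 ] 0.981
top blue [159.7 125. ] 82 [0.902 0.573 0.02 ] 1.069
top blue [496.4 140.9] 392 [ 0.877 -0.449  0.02 ] 0.986
top blue [267.5 175.6] 81 [0.753 0.24  0.02 ] 0.791
top blue [426.4 242.8] 322 [ 0.562 -0.238  0.02 ] 0.61
top yellow [121.9 200.1] 967 [0.668 0.672 0.02 ] 0.948
top yellow [445.5 298.9] 250 [ 0.399 -0.294  0.02 ] 0.495
top red [430.5 169.2] 211 [ 0.779 -0.244  0.045] 0.816
top red [524.  157.6] 18 [ 0.821 -0.521  0.045] 0.972
top red [452.5 235. ] 23 [ 0.585 -0.309  0.045] 0.661
top red [422.6 274.3] 1230 [ 0.468 -0.222  0.045] 0.518
top red [462.8 263.4] 84 [ 0.502 -0.338  0.045] 0.606
top red [453.  267.7] 480 [ 0.489 -0.31   0.045] 0.579
scene green [231.  235.5] 49 [ 0.737 -0.071  0.162] 0.741
scene green [403.9 273.2] 61 [0.463 0.327 0.162] 0.567
scene green [509.8 338.9] 99 [0.44  0.629 0.162] 0.767
scene green [283.2 383.6] 133 [0.902 0.46  0.162] 1.013
scene blue [149.8 212.9] 124 [ 0.806 -0.571  0.02 ] 0.988
scene blue [295.2 294.1] 103 [0.636 0.095 0.02 ] 0.643
scene blue [249.1 351.1] 134 [0.85  0.217 0.02 ] 0.877
scene blue [322.2 420.9] 188 [0.824 0.483 0.02 ] 0.955
scene yellow [292.4 216.1] 29 [ 0.404 -0.275  0.02 ] 0.489
scene yellow [439.7 438.2] 3425 [0.651 0.655 0.02 ] 0.923
scene red [276.2 224. ] 1188 [ 0.501 -0.224  0.045] 0.549
scene red [194.9 254.9] 157 [ 0.798 -0.205  0.045] 0.824
```

View pics/c1.png

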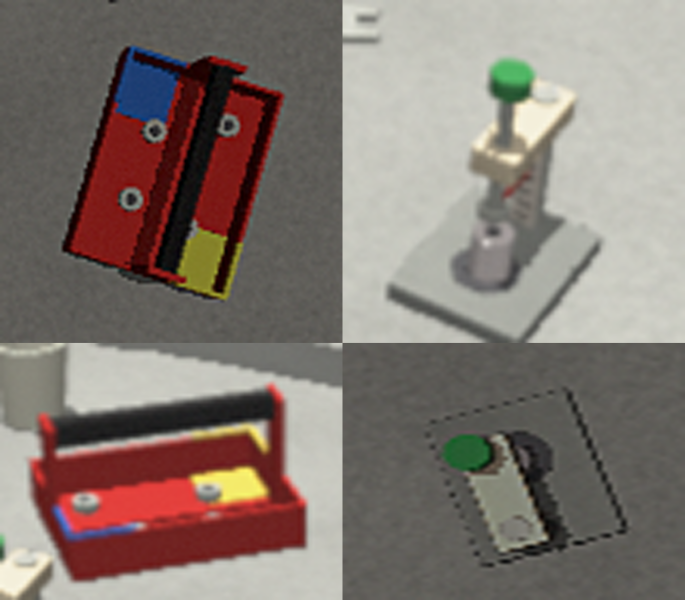

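```bash
cat >> h.py <<'E'
def plan(goal_p,goal_R=None):
    """tool-frame delta (turn first row-coupled not considered): shift in present tool axes and rotvec"""
    o=env.get_obs();Rt=R.from_rotvec(o["tool_rot"]);dp=np.array(goal_p)-o["tool_pos"]
    rv=np.zeros(3) if goal_R is None else (Rt.inv()*goal_R).as_rotvec()
    return Rt.inv().apply(dp).round(4),rv.round(4)
E
python3 - <<'E'
from h import *
o=env.get_obs();print(R.from_rotvec(o["tool_rot"]).as_matrix().round(3))
I=vision.camera_info("top");im=cv2.imread("pics/top0.png")
h=cv2.cvtColor(im,cv2.COLOR_BGR2HSV)
# handle: dark low-sat in crop
sub=h[228:312,400:475];m=((sub[...,2]<45)&(sub[...,1]<90)).astype(np.uint8)
n,l,s,c=cv2.connectedComponentsWithStats(m);i=1+np.argmax(s[1:,4]);ys,xs=np.where(l==i)
r=cv2.minAreaRect(np.c_[xs+400,ys+228].astype(np.float32));print(r,s[i])
b=cv2.boxPoints(r);P=np.array([ray(I,q,.122) for q in b]);print(P.round(3),P.mean(0))
# red/all tote outer
m2=((h[...,1]>130)&(h[...,2]>40)).astype(np.uint8)
bl=[x for x in blobs(im,(105,120,60),(125,255,255)) if abs(x[0][0]-426)<5][0];print(bl[0])
# spacer heights: scene crop info
for g in[(.5,-.25,.25),(.47,.1,.25),(.464,.327,.215)]:print(plan(g))
E
```

```text
[[ 0.904  0.428 -0.001]
 [ 0.428 -0.904  0.001]
 [-0.    -0.001 -1.   ]]
((442.5, 268.0), (7.0541582107543945, 66.76055145263672), 16.389541625976562) [ 32   8  24  65 329]
[[ 0.399 -0.226  0.122]
 [ 0.576 -0.278  0.122]
 [ 0.571 -0.296  0.122]
 [ 0.394 -0.244  0.122]] [ 0.48482399 -0.26098509  0.122     ]
[426.4 242.8]
(array([ 0.3452, -0.2848, -0.0178]), array([0., 0., 0.]))
(array([ 0.4677, -0.614 , -0.0174]), array([0., 0., 0.]))
(array([ 0.5593, -0.8218,  0.0179]), array([0., 0., 0.]))
```

move_arm:
  targets:
    - {"tx": 0.03, "ty": -0.026, "tz": -0.008}
    - {"tx": 0.035, "ty": -0.028, "tz": -0.008}
    - {"tx": 0.035, "ty": -0.028, "tz": -0.008}
    - {"tx": 0.035, "ty": -0.028, "tz": -0.008}
    - {"tx": 0.035, "ty": -0.028, "tz": -0.008}
    - {"tx": 0.035, "ty": -0.028, "tz": -0.008}
    - {"tx": 0.035, "ty": -0.028, "tz": -0.008}
    - {"tx": 0.035, "ty": -0.028, "tz": -0.008}

```text
$.targets[0]: bad value
```

move_arm:
  targets:
    - {"tx": 0.035, "ty": -0.028}
    - {"tx": 0.03, "ty": -0.028}
    - {"rz": 0.14}
    - {"rz": 0.14}
    - {"rz": 0.14}
    - {"rz": 0.14}
    - {"rz": 0.14}
    - {"rz": 0.028}

```text
$.targets[0]: bad value
```

```bash
python3 - <<'E'
from h import *
o=env.get_obs();print(o["t"],o["tool_pos"],o["joint_pos"].round(2),o["force"],R.from_rotvec(o["tool_rot"]).as_matrix().round(3))
I=vision.camera_info("wrist");im=vision.camera("wrist")[:,:,::-1].copy();cv2.imwrite("pics/w1.png",im);np.save("w1.npy",I)
for p in([.485,-.261,.122],[.576,-.287,.122],[.394,-.235,.122]):print(proj(I,p))
E
```

```text
0.1 [ 0.30977216 -0.65504572  0.23186234] [ 1.05  0.6  -0.    1.6   0.    0.94 -0.08] [-0.42461739 -0.10264646 -0.21634111] [[ 0.904  0.428 -0.001]
 [ 0.428 -0.904  0.001]
 [-0.    -0.001 -1.   ]]
[-253.29088936 -405.60846935]
[-173.37873309 -631.35092059]
[-319.03785288 -219.88102312]
```

View pics/w1.png

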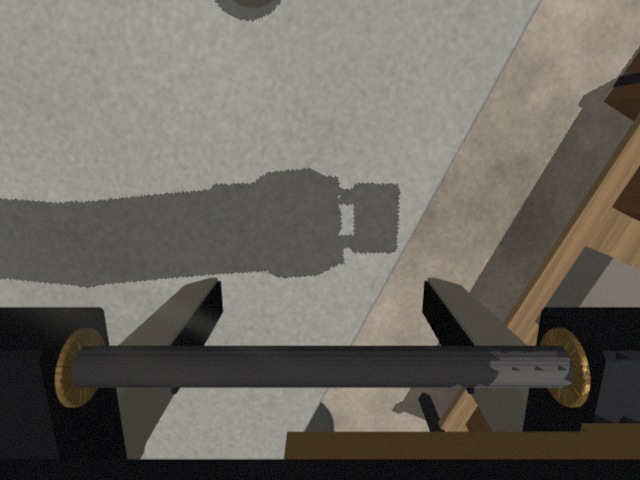

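move_arm:
  targets:
    - {"tx": 0.03, "ty": -0.026, "tz": -0.008, "rx": 0, "ry": 0, "rz": 0}
    - {"tx": 0.035, "ty": -0.028, "tz": -0.008, "rx": 0, "ry": 0, "rz": 0}
    - {"tx": 0.035, "ty": -0.028, "tz": -0.008, "rx": 0, "ry": 0, "rz": 0}
    - {"tx": 0.035, "ty": -0.028, "tz": -0.008, "rx": 0, "ry": 0, "rz": 0}
    - {"tx": 0.035, "ty": -0.028, "tz": -0.008, "rx": 0, "ry": 0, "rz": 0}
    - {"tx": 0.035, "ty": -0.028, "tz": -0.008, "rx": 0, "ry": 0, "rz": 0}
    - {"tx": 0.035, "ty": -0.028, "tz": -0.008, "rx": 0, "ry": 0, "rz": 0}
    - {"tx": 0.035, "ty": -0.028, "tz": -0.008, "rx": 0, "ry": 0, "rz": 0}

```text
t: 0.95
tool_pos: [0.4641, -0.3353, 0.2969]
tool_rot: [-3.065, -0.688, 0.0]
force: [0.1, 0.8, 0.0]
width: 0.0931
```

move_arm:
  targets:
    - {"tx": 0.035, "ty": -0.028, "tz": 0, "rx": 0, "ry": 0, "rz": 0}
    - {"tx": 0.03, "ty": -0.028, "tz": 0, "rx": 0, "ry": 0, "rz": 0}
    - {"tx": 0, "ty": 0, "tz": 0, "rx": 0, "ry": 0, "rz": 0.14}
    - {"tx": 0, "ty": 0, "tz": 0, "rx": 0, "ry": 0, "rz": 0.14}
    - {"tx": 0, "ty": 0, "tz": 0, "rx": 0, "ry": 0, "rz": 0.14}
    - {"tx": 0, "ty": 0, "tz": 0, "rx": 0, "ry": 0, "rz": 0.14}
    - {"tx": 0, "ty": 0, "tz": 0, "rx": 0, "ry": 0, "rz": 0.14}
    - {"tx": 0, "ty": 0, "tz": 0, "rx": 0, "ry": 0, "rz": 0.028}

```text
t: 1.75
tool_pos: [0.4984, -0.2586, 0.2965]
tool_rot: [3.109, -0.453, -0.001]
force: [0.8, 0.0, 0.7]
width: 0.0928
```

```bash
python3 - <<'E'
from h import *
o=env.get_obs();print(o["t"],o["tool_pos"],o["joint_pos"].round(2),o["force"],R.from_rotvec(o["tool_rot"]).as_matrix().round(3))
I=vision.camera_info("wrist");im=vision.camera("wrist")[:,:,::-1].copy();cv2.imwrite("pics/w2.png",im);np.save("w2.npy",I)
for p in([.485,-.261,.122],[.576,-.287,.122],[.394,-.235,.122]):print(proj(I,p))
E
```

```text
1.75 [ 0.49838947 -0.25855718  0.29645657] [ 0.3   0.33  0.11  1.91 -0.04  0.9  -1.43] [0.76951801 0.04015049 0.66625336] [[ 0.958 -0.285 -0.   ]
 [-0.285 -0.958 -0.   ]
 [-0.     0.    -1.   ]]
[329.82943287 235.48154829]
[329.20554585 122.24129444]
[330.36948389 333.50492824]
```

View pics/w2.png

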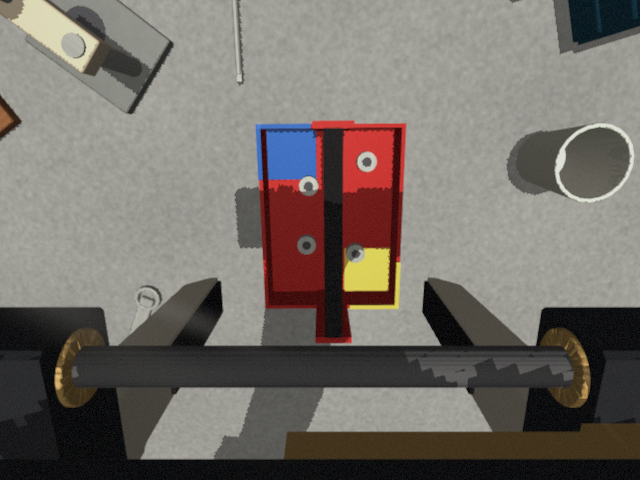

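move_arm:
  targets:
    - {"tx": 0, "ty": 0, "tz": 0, "rx": 0, "ry": 0, "rz": -0.14}
    - {"tx": 0, "ty": 0, "tz": 0, "rx": 0, "ry": 0, "rz": -0.14}
    - {"tx": 0, "ty": 0, "tz": 0, "rx": 0, "ry": 0, "rz": -0.14}
    - {"tx": 0, "ty": 0, "tz": 0, "rx": 0, "ry": 0, "rz": -0.14}
    - {"tx": 0, "ty": 0, "tz": 0, "rx": 0, "ry": 0, "rz": -0.14}
    - {"tx": 0, "ty": 0, "tz": 0, "rx": 0, "ry": 0, "rz": -0.14}
    - {"tx": 0, "ty": 0, "tz": 0, "rx": 0, "ry": 0, "rz": -0.14}
    - {"tx": 0, "ty": 0, "tz": 0, "rx": 0, "ry": 0, "rz": -0.12}
  fingers: 0

```text
t: 2.6
tool_pos: [0.4984, -0.2587, 0.2966]
tool_rot: [-2.879, -1.257, 0.0]
force: [0.4, 0.2, 0.5]
width: 0.0335
```

move_arm:
  targets:
    - {"tx": 0.033, "ty": -0.035, "tz": 0, "rx": 0, "ry": 0, "rz": 0}
    - {"tx": 0.033, "ty": -0.035, "tz": 0, "rx": 0, "ry": 0, "rz": 0}
    - {"tx": 0.033, "ty": -0.035, "tz": 0, "rx": 0, "ry": 0, "rz": 0}
    - {"tx": 0.033, "ty": -0.035, "tz": 0, "rx": 0, "ry": 0, "rz": 0}
    - {"tx": 0.033, "ty": -0.035, "tz": 0, "rx": 0, "ry": 0, "rz": 0}
    - {"tx": 0.033, "ty": -0.035, "tz": 0, "rx": 0, "ry": 0, "rz": 0}
    - {"tx": 0.033, "ty": -0.035, "tz": 0, "rx": 0, "ry": 0, "rz": 0}
    - {"tx": 0.033, "ty": -0.035, "tz": 0, "rx": 0, "ry": 0, "rz": 0}

```text
t: 3.4
tool_pos: [0.4758, 0.1272, 0.2968]
tool_rot: [2.883, 1.248, 0.001]
force: [1.4, 0.9, -0.5]
width: 0.0007
```

```bash
python3 - <<'E'
from h import *
o=env.get_obs();print(o["t"],o["tool_pos"],o["joint_pos"].round(2),o["force"])
I=vision.camera_info("wrist");im=vision.camera("wrist")[:,:,::-1].copy();cv2.imwrite("pics/w3.png",im);np.save("w3.npy",I)
for c,a,_ in blobs(im,(45,120,40),(80,255,255)): print(c,a,ray(I,c,.162))
print(proj(I,[.464,.327,.166]),plan([.4645,.327,.21]))
E
```

```text
3.4 [0.47581837 0.12721035 0.29682081] [-0.12  0.26 -0.32  2.03  0.1   0.87 -1.25] [ 1.36970515  0.86326048 -0.49319168]
[105.6  38. ] 1475 [0.46203286 0.32701039 0.162     ]
[104.22914205  34.29041605] (array([ 0.1328, -0.1372,  0.0881]), array([0., 0., 0.]))
```

View pics/w3.png

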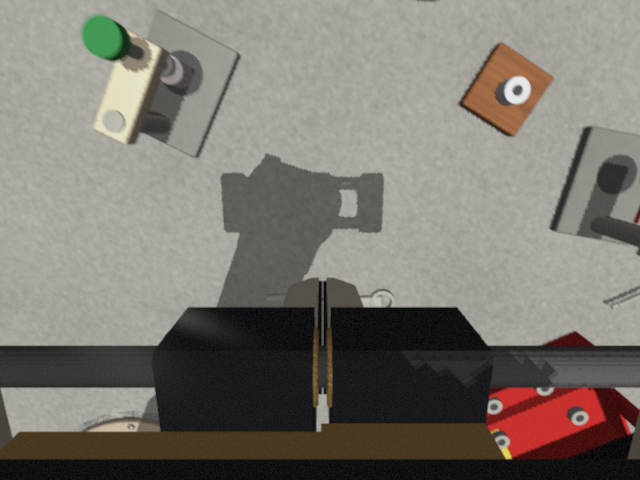

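move_arm:
  targets:
    - {"tx": 0.033, "ty": -0.0345, "tz": 0, "rx": 0, "ry": 0, "rz": 0}
    - {"tx": 0.033, "ty": -0.0345, "tz": 0, "rx": 0, "ry": 0, "rz": 0}
    - {"tx": 0.033, "ty": -0.0345, "tz": 0, "rx": 0, "ry": 0, "rz": 0}
    - {"tx": 0.033, "ty": -0.0345, "tz": 0, "rx": 0, "ry": 0, "rz": 0}
    - {"tx": 0, "ty": 0, "tz": 0.035, "rx": 0, "ry": 0, "rz": 0}
    - {"tx": 0, "ty": 0, "tz": 0.035, "rx": 0, "ry": 0, "rz": 0}
    - {"tx": 0, "ty": 0, "tz": 0.015, "rx": 0, "ry": 0, "rz": 0}
    - {"tx": 0, "ty": 0, "tz": 0, "rx": 0, "ry": 0, "rz": 0}

```text
t: 4.25
tool_pos: [0.4656, 0.3152, 0.2093]
tool_rot: [2.882, 1.248, -0.007]
force: [0.4, 0.4, 0.2]
width: 0.0004
```

move_arm:
  targets:
    - {"tx": 0, "ty": 0, "tz": 0.01, "rx": 0, "ry": 0, "rz": 0}
    - {"tx": 0, "ty": 0, "tz": 0.01, "rx": 0, "ry": 0, "rz": 0}
    - {"tx": 0, "ty": 0, "tz": 0.008, "rx": 0, "ry": 0, "rz": 0}
    - {"tx": 0, "ty": 0, "tz": 0.006, "rx": 0, "ry": 0, "rz": 0}
    - {"tx": 0, "ty": 0, "tz": 0.005, "rx": 0, "ry": 0, "rz": 0}
    - {"tx": 0, "ty": 0, "tz": 0, "rx": 0, "ry": 0, "rz": 0}
    - {"tx": 0, "ty": 0, "tz": 0, "rx": 0, "ry": 0, "rz": 0}
    - {"tx": 0, "ty": 0, "tz": 0, "rx": 0, "ry": 0, "rz": 0}

```text
t: 5.05
tool_pos: [0.4666, 0.3161, 0.1729]
tool_rot: [2.885, 1.243, 0.0]
force: [0.2, -2.3, 2.3]
width: 0.0002
```

```bash
python3 - <<'E'
from h import *
o=env.get_obs();print(o["t"],o["tool_pos"],o["force"])
I=vision.camera_info("scene");im=vision.camera("scene")[:,:,::-1].copy()
print(proj(I,[.463,.327,.166]))
cv2.imwrite("pics/s2.png",cv2.resize(im[200:340,330:480],(600,560),interpolation=2))
E
```

```text
5.05 [0.46661518 0.31611828 0.17288252] [ 0.17419655 -2.27680533  2.31720337]
[403.92324456 271.83235918]
```

View pics/s2.png

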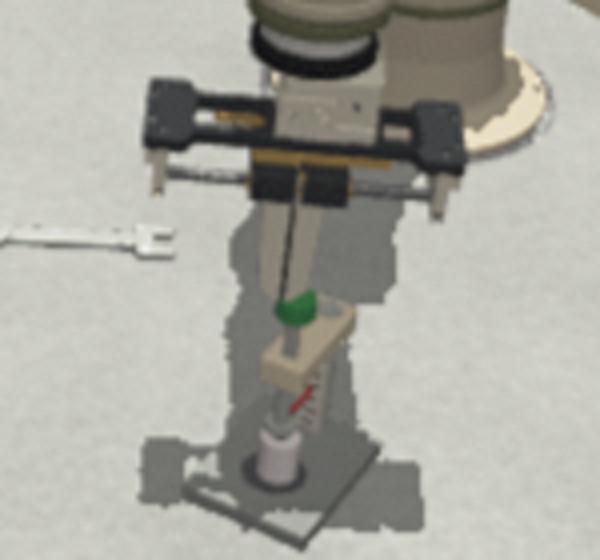

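move_arm:
  targets:
    - {"tx": 0, "ty": 0, "tz": -0.012, "rx": 0, "ry": 0, "rz": 0}
    - {"tx": 0, "ty": 0, "tz": -0.012, "rx": 0, "ry": 0, "rz": 0}
    - {"tx": 0.003, "ty": -0.005, "tz": 0, "rx": 0, "ry": 0, "rz": 0}
    - {"tx": 0.003, "ty": -0.005, "tz": 0, "rx": 0, "ry": 0, "rz": 0}
    - {"tx": 0, "ty": 0, "tz": 0, "rx": 0, "ry": 0, "rz": 0}
    - {"tx": 0, "ty": 0, "tz": 0.008, "rx": 0, "ry": 0, "rz": 0}
    - {"tx": 0, "ty": 0, "tz": 0, "rx": 0, "ry": 0, "rz": 0}
    - {"tx": 0, "ty": 0, "tz": 0, "rx": 0, "ry": 0, "rz": 0}

```text
t: 5.9
tool_pos: [0.4632, 0.327, 0.1879]
tool_rot: [2.885, 1.243, -0.002]
force: [-0.6, -0.4, -0.0]
width: 0.0004
```

move_arm:
  targets:
    - {"tx": 0, "ty": 0, "tz": 0.005, "rx": 0, "ry": 0, "rz": 0}
    - {"tx": 0, "ty": 0, "tz": 0.005, "rx": 0, "ry": 0, "rz": 0}
    - {"tx": 0, "ty": 0, "tz": 0.005, "rx": 0, "ry": 0, "rz": 0}
    - {"tx": 0, "ty": 0, "tz": 0.004, "rx": 0, "ry": 0, "rz": 0}
    - {"tx": 0, "ty": 0, "tz": 0, "rx": 0, "ry": 0, "rz": 0}
    - {"tx": 0, "ty": 0, "tz": 0, "rx": 0, "ry": 0, "rz": 0}
    - {"tx": 0, "ty": 0, "tz": 0, "rx": 0, "ry": 0, "rz": 0}
    - {"tx": 0, "ty": 0, "tz": 0, "rx": 0, "ry": 0, "rz": 0}

```text
t: 6.7
tool_pos: [0.4635, 0.3274, 0.1698]
tool_rot: [2.885, 1.243, 0.0]
force: [0.7, 0.4, 2.1]
width: 0.0006
```

move_arm:
  targets:
    - {"tx": 0, "ty": 0, "tz": 0.002, "rx": 0, "ry": 0, "rz": 0}
    - {"tx": 0, "ty": 0, "tz": 0.002, "rx": 0, "ry": 0, "rz": 0}
    - {"tx": 0, "ty": 0, "tz": 0.0015, "rx": 0, "ry": 0, "rz": 0}
    - {"tx": 0, "ty": 0, "tz": 0, "rx": 0, "ry": 0, "rz": 0}
    - {"tx": 0, "ty": 0, "tz": 0, "rx": 0, "ry": 0, "rz": 0}
    - {"tx": 0, "ty": 0, "tz": 0, "rx": 0, "ry": 0, "rz": 0}
    - {"tx": 0, "ty": 0, "tz": 0, "rx": 0, "ry": 0, "rz": 0}
    - {"tx": 0, "ty": 0, "tz": 0, "rx": 0, "ry": 0, "rz": 0}

```text
t: 7.5
tool_pos: [0.4636, 0.3275, 0.1653]
tool_rot: [2.885, 1.243, 0.002]
force: [-1.1, -2.8, 16.5]
width: 0.0005
```

move_arm:
  targets:
    - {"tx": 0, "ty": 0, "tz": 0, "rx": 0, "ry": 0, "rz": 0}
    - {"tx": 0, "ty": 0, "tz": 0, "rx": 0, "ry": 0, "rz": 0}
    - {"tx": 0, "ty": 0, "tz": 0, "rx": 0, "ry": 0, "rz": 0}
    - {"tx": 0, "ty": 0, "tz": 0, "rx": 0, "ry": 0, "rz": 0}
    - {"tx": 0, "ty": 0, "tz": 0, "rx": 0, "ry": 0, "rz": 0}
    - {"tx": 0, "ty": 0, "tz": 0, "rx": 0, "ry": 0, "rz": 0}
    - {"tx": 0, "ty": 0, "tz": 0, "rx": 0, "ry": 0, "rz": 0}
    - {"tx": 0, "ty": 0, "tz": 0, "rx": 0, "ry": 0, "rz": 0}

```text
t: 8.3
tool_pos: [0.4635, 0.3275, 0.1653]
tool_rot: [2.885, 1.243, 0.002]
force: [-2.0, -3.8, 16.0]
width: 0.0006
```

```bash
python3 - <<'E'
from h import *
o=env.get_obs();print(o["t"],o["tool_pos"],o["force"])
I=vision.camera_info("scene");im=vision.camera("scene")[:,:,::-1].copy();a=cv2.imread("pics/scene0.png")
cv2.imwrite("pics/s3.png",np.hstack([cv2.resize(im[260:340,365:445],(400,400),interpolation=2),cv2.resize(a[275:325,250:300],(400,400),interpolation=2)]))
E
```

```text
8.3 [0.46353177 0.32746813 0.16526808] [-2.03698509 -3.81733211 16.02268166]
```

View pics/s3.png

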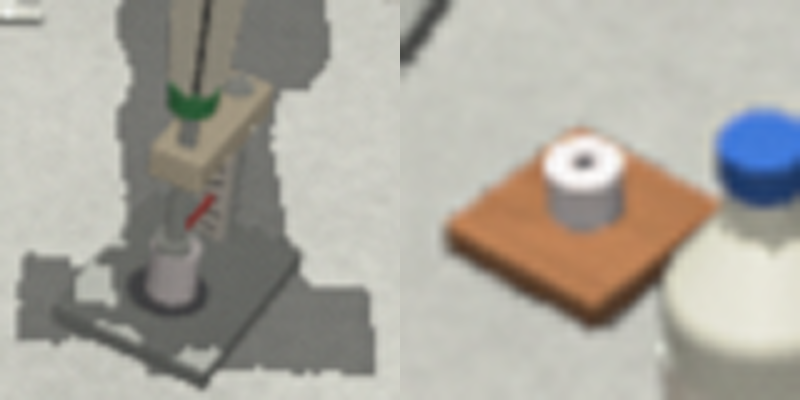

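move_arm:
  targets:
    - {"tx": 0, "ty": 0, "tz": -0.006, "rx": 0, "ry": 0, "rz": 0}
    - {"tx": 0, "ty": 0, "tz": -0.01, "rx": 0, "ry": 0, "rz": 0}
    - {"tx": 0, "ty": 0, "tz": -0.014, "rx": 0, "ry": 0, "rz": 0}
    - {"tx": 0, "ty": 0, "tz": -0.025, "rx": 0, "ry": 0, "rz": 0}
    - {"tx": 0, "ty": 0, "tz": -0.035, "rx": 0, "ry": 0, "rz": 0}
    - {"tx": 0, "ty": 0, "tz": -0.035, "rx": 0, "ry": 0, "rz": 0}
    - {"tx": 0, "ty": 0, "tz": 0, "rx": 0, "ry": 0, "rz": 0}
    - {"tx": 0, "ty": 0, "tz": 0, "rx": 0, "ry": 0, "rz": 0}

```text
t: 9.15
tool_pos: [0.4633, 0.3275, 0.2898]
tool_rot: [-2.885, -1.243, -0.002]
force: [-0.2, 0.1, -1.2]
width: 0.0007
```

move_arm:
  targets:
    - {"tx": -0.025, "ty": 0.026, "tz": 0, "rx": 0, "ry": 0, "rz": 0}
    - {"tx": -0.031, "ty": 0.033, "tz": 0, "rx": 0, "ry": 0, "rz": 0}
    - {"tx": -0.031, "ty": 0.033, "tz": 0, "rx": 0, "ry": 0, "rz": 0}
    - {"tx": -0.031, "ty": 0.033, "tz": 0, "rx": 0, "ry": 0, "rz": 0}
    - {"tx": -0.031, "ty": 0.033, "tz": 0, "rx": 0, "ry": 0, "rz": 0}
    - {"tx": -0.031, "ty": 0.033, "tz": 0, "rx": 0, "ry": 0, "rz": 0}
    - {"tx": -0.031, "ty": 0.033, "tz": 0, "rx": 0, "ry": 0, "rz": 0}
    - {"tx": -0.031, "ty": 0.033, "tz": 0, "rx": 0, "ry": 0, "rz": 0}
  fingers: 0.093

```text
t: 9.95
tool_pos: [0.483, -0.0268, 0.2879]
tool_rot: [-2.884, -1.243, 0.004]
force: [0.7, 0.8, 0.6]
width: 0.0596
```

```bash
python3 - <<'E'
from h import *
I=np.load("w2.npy",allow_pickle=True).item();im=cv2.imread("pics/w2.png")
# handle ends on the image, rows of bar and columns of dark bar in mid rows
h=cv2.cvtColor(im,cv2.COLOR_BGR2HSV)
for r in(140,200,260,320):
    x=np.where((h[r,300:360,2]<45))[0]+300;print(r,x.min(),x.max(),len(x))
a,b=ray(I,(333.5,127),.122),ray(I,(333.5,336),.122);print(a,b,(a+b)/2,np.linalg.norm(a-b),np.degrees(np.arctan2(*(a-b)[1::-1])))
o=env.get_obs();print(o["t"],o["tool_pos"],o["force"],o["joint_pos"].round(2))
c=(a+b)/2
print(plan([c[0],c[1],.2]),R.from_rotvec(o["tool_rot"]).as_matrix().round(3))
I=vision.camera_info("scene");s=vision.camera("scene")[:,:,::-1]
print([ (q[0],q[1]) for q in blobs(s,(45,120,50),(80,255,255))])
E
```

```text
140 324 341 18
200 324 341 18
260 325 341 17
320 325 341 17
[ 0.57145293 -0.28930796  0.122     ] [ 0.39067974 -0.23709062  0.122     ] [ 0.48106634 -0.26319929  0.122     ] 0.18816375485309605 -16.11165536370437
9.95 [ 0.48298501 -0.02678304  0.28788627] [0.73296186 0.81685914 0.56674748] [ 0.15  0.25 -0.26  2.06  0.09  0.84 -0.92]
(array([-0.1731,  0.1611,  0.0879]), array([0., 0., 0.])) [[ 0.687  0.727 -0.002]
 [ 0.727 -0.687  0.   ]
 [-0.002 -0.002 -1.   ]]
[(array([230.9, 235.4]), np.int32(48)), (array([404. , 273.2]), np.int32(60)), (array([509.8, 338.9]), np.int32(99)), (array([283.1, 383.6]), np.int32(135))]
```

move_arm:
  targets:
    - {"tx": -0.029, "ty": 0.027, "tz": 0, "rx": 0, "ry": 0, "rz": 0}
    - {"tx": -0.029, "ty": 0.027, "tz": 0, "rx": 0, "ry": 0, "rz": 0}
    - {"tx": -0.029, "ty": 0.027, "tz": 0, "rx": 0, "ry": 0, "rz": 0}
    - {"tx": -0.029, "ty": 0.027, "tz": 0, "rx": 0, "ry": 0, "rz": 0}
    - {"tx": -0.029, "ty": 0.027, "tz": 0, "rx": 0, "ry": 0, "rz": 0}
    - {"tx": -0.028, "ty": 0.026, "tz": 0, "rx": 0, "ry": 0, "rz": 0}
    - {"tx": 0, "ty": 0, "tz": 0, "rx": 0, "ry": 0, "rz": 0.137}
    - {"tx": 0, "ty": 0, "tz": 0, "rx": 0, "ry": 0, "rz": 0.137}

```text
t: 10.8
tool_pos: [0.4811, -0.2624, 0.2873]
tool_rot: [-3.029, -0.825, 0.004]
force: [0.0, -0.2, -0.0]
width: 0.0931
```

move_arm:
  targets:
    - {"tx": 0, "ty": 0, "tz": 0, "rx": 0, "ry": 0, "rz": 0.137}
    - {"tx": 0, "ty": 0, "tz": 0, "rx": 0, "ry": 0, "rz": 0.137}
    - {"tx": 0, "ty": 0, "tz": 0, "rx": 0, "ry": 0, "rz": 0.137}
    - {"tx": 0, "ty": 0, "tz": 0, "rx": 0, "ry": 0, "rz": 0.137}
    - {"tx": 0, "ty": 0, "tz": 0, "rx": 0, "ry": 0, "rz": 0.137}
    - {"tx": 0, "ty": 0, "tz": 0, "rx": 0, "ry": 0, "rz": 0.137}
    - {"tx": 0, "ty": 0, "tz": 0.03, "rx": 0, "ry": 0, "rz": 0}
    - {"tx": 0, "ty": 0, "tz": 0.03, "rx": 0, "ry": 0, "rz": 0}

```text
t: 11.6
tool_pos: [0.4821, -0.2607, 0.2278]
tool_rot: [3.11, -0.442, -0.0]
force: [0.8, 0.3, -0.8]
width: 0.0931
```

```bash
python3 - <<'E'
from h import *
o=env.get_obs();print(o["t"],o["tool_pos"],o["width"],o["joint_pos"].round(2))
c=[.481,-.2632,.105];Rm=R.from_matrix(np.c_[[.9603,-.279,0],[-.279,-.9603,0],[0,0,-1]])
print(plan(c,Rm))
I=vision.camera_info("wrist");im=vision.camera("wrist")[:,:,::-1];cv2.imwrite("pics/w4.png",im)
h=cv2.cvtColor(im,cv2.COLOR_BGR2HSV)
for r in(140,200,250):
    x=np.where((h[r,290:370,2]<45))[0]+290;print(r,x.min(),x.max(),len(x),ray(I,(np.median(x),r),.122))
E
```

```text
11.6 [ 0.48214699 -0.2606613   0.22777527] 0.09305202049529963 [ 0.33  0.39  0.08  2.02 -0.05  0.73 -1.41]
(array([-0.0004,  0.0027,  0.1228]), array([0.0002, 0.0003, 0.0007]))
140 315 337 22 [ 0.54802974 -0.28142904  0.122     ]
200 315 336 22 [ 0.51042792 -0.2706349   0.122     ]
250 316 336 21 [ 0.47661125 -0.26128978  0.122     ]
```

move_arm:
  targets:
    - {"tx": 0, "ty": 0.002, "tz": 0.03, "rx": 0, "ry": 0, "rz": 0}
    - {"tx": 0, "ty": 0, "tz": 0.03, "rx": 0, "ry": 0, "rz": 0}
    - {"tx": 0, "ty": 0, "tz": 0.03, "rx": 0, "ry": 0, "rz": 0}
    - {"tx": 0, "ty": 0, "tz": 0.02, "rx": 0, "ry": 0, "rz": 0}
    - {"tx": 0, "ty": 0, "tz": 0.012, "rx": 0, "ry": 0, "rz": 0}
    - {"tx": 0, "ty": 0, "tz": 0, "rx": 0, "ry": 0, "rz": 0}
    - {"tx": 0, "ty": 0, "tz": 0, "rx": 0, "ry": 0, "rz": 0}
    - {"tx": 0, "ty": 0, "tz": 0, "rx": 0, "ry": 0, "rz": 0}

```text
t: 12.45
tool_pos: [0.4822, -0.2634, 0.1081]
tool_rot: [3.11, -0.442, 0.002]
force: [0.6, -0.4, 0.1]
width: 0.0934
```

move_arm:
  targets:
    - {"tx": 0, "ty": 0, "tz": 0, "rx": 0, "ry": 0, "rz": 0}
    - {"tx": 0, "ty": 0, "tz": 0, "rx": 0, "ry": 0, "rz": 0}
    - {"tx": 0, "ty": 0, "tz": 0, "rx": 0, "ry": 0, "rz": 0}
    - {"tx": 0, "ty": 0, "tz": 0, "rx": 0, "ry": 0, "rz": 0}
    - {"tx": 0, "ty": 0, "tz": 0, "rx": 0, "ry": 0, "rz": 0}
    - {"tx": 0, "ty": 0, "tz": 0, "rx": 0, "ry": 0, "rz": 0}
    - {"tx": 0, "ty": 0, "tz": 0, "rx": 0, "ry": 0, "rz": 0}
    - {"tx": 0, "ty": 0, "tz": 0, "rx": 0, "ry": 0, "rz": 0}
  fingers: 0
  squeeze: 50

```text
t: 13.25
tool_pos: [0.4816, -0.2632, 0.107]
tool_rot: [3.11, -0.442, -0.0]
force: [0.3, -0.0, 0.9]
width: 0.0336
```

move_arm:
  targets:
    - {"tx": 0, "ty": 0, "tz": 0, "rx": 0, "ry": 0, "rz": 0}
    - {"tx": 0, "ty": 0, "tz": 0, "rx": 0, "ry": 0, "rz": 0}
    - {"tx": 0, "ty": 0, "tz": 0, "rx": 0, "ry": 0, "rz": 0}
    - {"tx": 0, "ty": 0, "tz": 0, "rx": 0, "ry": 0, "rz": 0}
    - {"tx": 0, "ty": 0, "tz": -0.005, "rx": 0, "ry": 0, "rz": 0}
    - {"tx": 0, "ty": 0, "tz": -0.008, "rx": 0, "ry": 0, "rz": 0}
    - {"tx": 0, "ty": 0, "tz": -0.01, "rx": 0, "ry": 0, "rz": 0}
    - {"tx": 0, "ty": 0, "tz": -0.01, "rx": 0, "ry": 0, "rz": 0}

```text
t: 14.05
tool_pos: [0.4817, -0.2632, 0.1411]
tool_rot: [3.11, -0.442, 0.0]
force: [0.1, 0.4, -3.4]
width: 0.016
```

move_arm:
  targets:
    - {"tx": 0, "ty": 0, "tz": -0.015, "rx": 0, "ry": 0, "rz": 0}
    - {"tx": 0, "ty": 0, "tz": -0.02, "rx": 0, "ry": 0, "rz": 0}
    - {"tx": 0, "ty": 0, "tz": -0.025, "rx": 0, "ry": 0, "rz": 0}
    - {"tx": 0, "ty": 0, "tz": -0.025, "rx": 0, "ry": 0, "rz": 0}
    - {"tx": 0, "ty": 0, "tz": -0.025, "rx": 0, "ry": 0, "rz": 0}
    - {"tx": 0, "ty": 0, "tz": -0.025, "rx": 0, "ry": 0, "rz": 0}
    - {"tx": 0, "ty": 0, "tz": -0.02, "rx": 0, "ry": 0, "rz": 0}
    - {"tx": 0, "ty": 0, "tz": -0.01, "rx": 0, "ry": 0, "rz": 0}

```text
t: 14.85
tool_pos: [0.482, -0.2634, 0.3077]
tool_rot: [3.11, -0.442, 0.005]
force: [-0.1, -0.5, -3.7]
width: 0.0158
```

move_arm:
  targets:
    - {"tx": 0, "ty": 0, "tz": 0, "rx": 0.02, "ry": 0.024, "rz": 0}
    - {"tx": 0, "ty": 0, "tz": 0, "rx": 0.03, "ry": 0.034, "rz": 0}
    - {"tx": 0, "ty": 0, "tz": 0, "rx": 0.03, "ry": 0.034, "rz": 0}
    - {"tx": 0, "ty": 0, "tz": 0, "rx": 0.03, "ry": 0.034, "rz": 0}
    - {"tx": 0, "ty": 0, "tz": 0, "rx": 0.03, "ry": 0.034, "rz": 0}
    - {"tx": 0, "ty": 0, "tz": 0, "rx": 0.03, "ry": 0.034, "rz": 0}
    - {"tx": 0, "ty": 0, "tz": 0, "rx": 0.03, "ry": 0.034, "rz": 0}
    - {"tx": 0, "ty": 0, "tz": 0, "rx": 0.03, "ry": 0.034, "rz": 0}

```text
t: 15.65
tool_pos: [0.4807, -0.2633, 0.304]
tool_rot: [-2.89, 0.412, -0.431]
force: [0.1, -0.6, -3.3]
width: 0.0153
```

```bash
python3 - <<'E'
from h import *
o=env.get_obs();M=R.from_rotvec(o["tool_rot"]).as_matrix();print(o["t"],o["tool_pos"],o["width"],o["joint_pos"].round(2),o["force"],o["wrist_torque"],M.round(3),np.degrees(np.arccos(-M[2,2])))
E
```

```text
15.65 [ 0.48068672 -0.26329317  0.30396369] 0.015325379725982993 [ 0.61  0.26 -0.05  2.06 -0.45  0.68 -0.96] [ 0.05399657 -0.64356001 -3.26248143] [-0.22435486  0.54393313 -0.01042651] [[ 0.919 -0.243  0.31 ]
 [-0.299 -0.943  0.146]
 [ 0.257 -0.226 -0.939]] 20.03686438817241
```

move_arm:
  targets:
    - {"tx": 0, "ty": 0, "tz": 0, "rx": 0.025, "ry": 0.028, "rz": 0}
    - {"tx": 0, "ty": 0, "tz": 0, "rx": 0.025, "ry": 0.028, "rz": 0}
    - {"tx": 0, "ty": 0, "tz": 0, "rx": 0.025, "ry": 0.028, "rz": 0}
    - {"tx": 0, "ty": 0, "tz": 0, "rx": 0.025, "ry": 0.028, "rz": 0}
    - {"tx": 0, "ty": 0, "tz": 0, "rx": 0.015, "ry": 0.018, "rz": 0}
    - {"tx": 0, "ty": 0, "tz": 0, "rx": 0, "ry": 0, "rz": 0}
    - {"tx": 0, "ty": 0, "tz": 0, "rx": 0, "ry": 0, "rz": 0}
    - {"tx": 0, "ty": 0, "tz": 0, "rx": 0, "ry": 0, "rz": 0}

```text
t: 16.45
tool_pos: [0.4816, -0.2632, 0.3048]
tool_rot: [-2.762, 0.392, -0.622]
force: [-0.4, 0.3, -3.0]
width: 0.0157
```

move_arm:
  targets:
    - {"tx": 0, "ty": 0, "tz": 0, "rx": 0, "ry": 0, "rz": 0}
    - {"tx": 0, "ty": 0, "tz": 0, "rx": 0, "ry": 0, "rz": 0}
    - {"tx": 0, "ty": 0, "tz": 0, "rx": 0, "ry": 0, "rz": 0}
    - {"tx": 0, "ty": 0, "tz": 0, "rx": 0, "ry": 0, "rz": 0}
    - {"tx": 0, "ty": 0, "tz": 0, "rx": 0, "ry": 0, "rz": 0}
    - {"tx": 0, "ty": 0, "tz": 0, "rx": 0, "ry": 0, "rz": 0}
    - {"tx": 0, "ty": 0, "tz": 0, "rx": 0, "ry": 0, "rz": 0}
    - {"tx": 0, "ty": 0, "tz": 0, "rx": 0, "ry": 0, "rz": 0}

```text
t: 17.25
tool_pos: [0.4817, -0.2632, 0.3051]
tool_rot: [-2.761, 0.392, -0.623]
force: [-0.9, 0.3, -3.3]
width: 0.0157
```

```bash
python3 - <<'E'
from h import *
o=env.get_obs();M=R.from_rotvec(o["tool_rot"]).as_matrix();print(o["t"],o["tool_pos"],o["width"],o["force"],np.degrees(np.arccos(-M[2,2])))
I=vision.camera_info("top");t=vision.camera("top")[:,:,::-1];s=vision.camera("scene")[:,:,::-1];w=vision.camera("wrist")[:,:,::-1]
u,v=proj(I,o["tool_pos"]).astype(int);S=vision.camera_info("scene");p,q=proj(S,o["tool_pos"]).astype(int)
c=lambda im,x,y:cv2.resize(im[max(y-70,0):max(y-70,0)+140,x-70:x+70],(400,400),interpolation=2)
cv2.imwrite("pics/f1.png",np.hstack([c(t,u,v),c(s,p,q+20)]));cv2.imwrite("pics/f1w.png",w)
E
```

```text
17.25 [ 0.4817077  -0.26321782  0.30509029] 0.015676289292721687 [-0.85920198  0.33109678 -3.27122986] 29.91634165738103
```

View pics/f1.png

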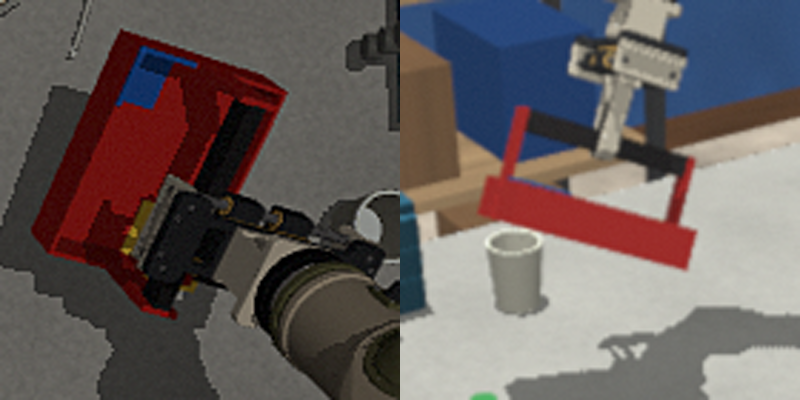

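View pics/f1w.png

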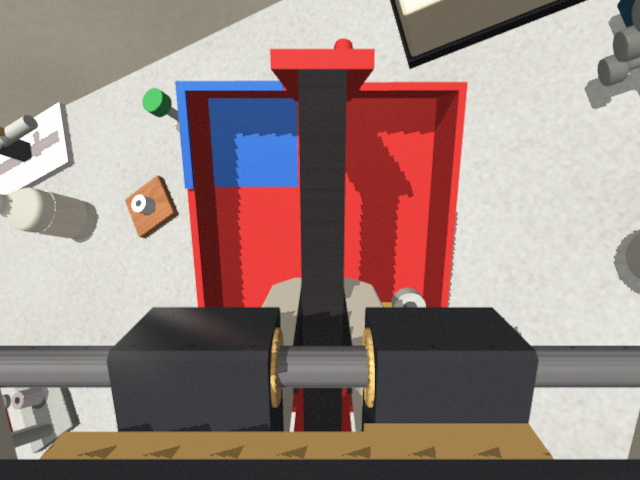

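```bash
python3 - <<'E'
from h import *
o=env.get_obs();T=R.from_rotvec(o["tool_rot"])
for n,pts in(("wrist",[(408,300),(300,186),(183,84)]),):
    I=vision.camera_info(n);K=I["camera_matrix"]
    for z,(u,v) in zip((.014,.004,.045),pts):
        d=R.from_rotvec(I["orientation"]).apply(np.linalg.inv(K)@[u,v,1.])
        q=T.inv().apply(I["xyz"]-o["tool_pos"]);e=T.inv().apply(d)  # tool frame
        k=(.107-z-q[2])/e[2];p=q+k*e;print((u,v),"tote x,y mm",(1e3*p[0]).round(1),(-1e3*p[1]).round(1))
E
```

```text
(408, 300) tote x,y mm -36.8 -58.1
(300, 186) tote x,y mm 39.9 15.4
(183, 84) tote x,y mm 97.7 73.0
```

move_arm:
  targets:
    - {"tx": 0, "ty": 0, "tz": 0, "rx": -0.022, "ry": 0.02, "rz": 0.052}
    - {"tx": 0, "ty": 0, "tz": 0, "rx": -0.045, "ry": 0.04, "rz": 0.104}
    - {"tx": 0, "ty": 0, "tz": 0, "rx": -0.045, "ry": 0.04, "rz": 0.104}
    - {"tx": 0, "ty": 0, "tz": 0, "rx": -0.045, "ry": 0.04, "rz": 0.104}
    - {"tx": 0, "ty": 0, "tz": 0, "rx": -0.045, "ry": 0.04, "rz": 0.104}
    - {"tx": 0, "ty": 0, "tz": 0, "rx": -0.045, "ry": 0.04, "rz": 0.104}
    - {"tx": 0, "ty": 0, "tz": 0, "rx": -0.045, "ry": 0.04, "rz": 0.104}
    - {"tx": 0, "ty": 0, "tz": 0, "rx": -0.022, "ry": 0.02, "rz": 0.052}

```text
t: 18.2
tool_pos: [0.481, -0.2628, 0.3044]
tool_rot: [-2.526, 1.525, -0.775]
force: [1.0, 0.2, -3.6]
width: 0.0154
```

```bash
python3 - <<'E'
from h import *
o=env.get_obs();M=R.from_rotvec(o["tool_rot"]).as_matrix();print(o["t"],o["tool_pos"],o["joint_pos"].round(2),o["force"],np.degrees(np.arccos(-M[2,2])),M[2].round(3))
I=vision.camera_info("top");t=vision.camera("top")[:,:,::-1];cv2.imwrite("pics/t3.png",t);cv2.imwrite("pics/w6.png",vision.camera("wrist")[:,:,::-1])
for n,p in(("yellow",(-.096,.071,.103)),("blue",(.096,-.071,.103)),("patch corner",(-.04,.015,.103))): print(n,proj(I,o["tool_pos"]+M@np.array(p)))
for c,a,_ in blobs(t,(20,120,40),(36,255,255),5): print(c,a)
E
```

```text
18.2 [ 0.48098188 -0.26275691  0.30441931] [ 0.15  0.15  0.31  2.3  -0.42  0.2  -1.83] [ 0.95554499  0.18586294 -3.55542846] 29.87372222283079 [ 0.374 -0.329 -0.867]
yellow [435.82966636 285.35576126]
blue [484.30005692 210.26828389]
patch corner [446.86132465 259.97123605]
[123.3 199.9] 1926
[433.7 268.4] 53
[435.5 290. ] 39
[ 52.8 475.5] 410
```

```bash
python3 - <<'E'
import cv2,numpy as np
t=cv2.imread("pics/t3.png");w=cv2.imread("pics/w6.png")
a=cv2.resize(t[235:305,400:480],(800,700),interpolation=cv2.INTER_CUBIC)
a=np.clip(a.astype(float)*1.7,0,255).astype(np.uint8)[:600]
cv2.imwrite("pics/t3c.png",a)
E
```

```text
(no output)
```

View pics/t3c.png

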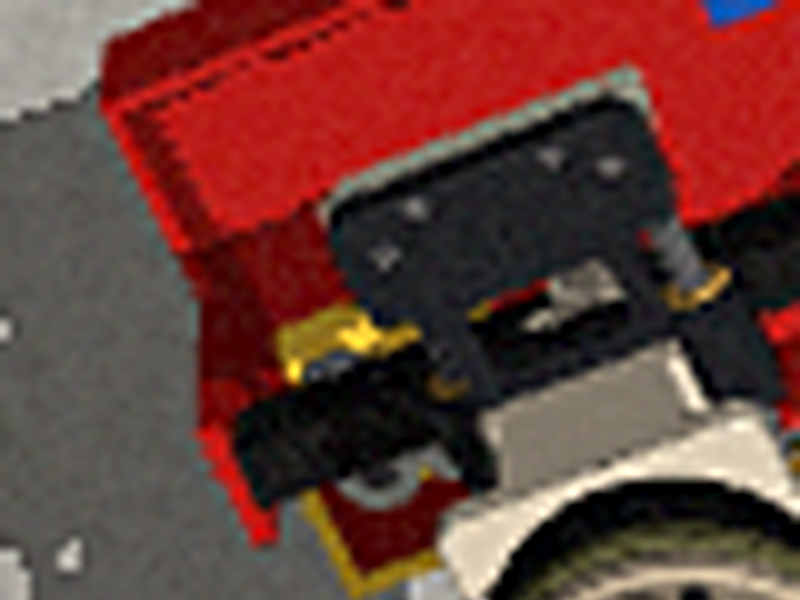

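```bash
python3 - <<'E'
from h import *
for f in("f1w","w6"):
    im=cv2.imread(f"pics/{f}.png");h=cv2.cvtColor(im,cv2.COLOR_BGR2HSV)[270:307,385:445]
    m=(h[...,1]<60)&(h[...,2]>60);y,x=np.where(m);print(f,x.mean()+385,y.mean()+270,y.min()+270,x.min()+385,x.max()+385,len(x))
o=env.get_obs();print(o["t"],o["dq"].round(3),o["tool_pos"],o["width"])
s=vision.camera("scene")[:,:,::-1];a=cv2.imread("pics/scene0.png")
for n,(y0,y1,x0,x1) in dict(gauge=(262,335,375,430),stand=(288,315,255,290)).items():print(n,np.abs(s[y0:y1,x0:x1].astype(int)-a[y0:y1,x0:x1]).mean())
E
```

```text
f1w 407.683569979716 298.604462474645 288 392 425 493
w6 407.5761316872428 298.7818930041152 289 392 425 486
18.3 [ 0.102  0.003 -0.084 -0.012 -0.094  0.015  0.186] [ 0.48204208 -0.26094267  0.30420556] 0.015299312137349998
gauge 0.9213781652137817
stand 0.9509700176366843
```

move_arm:
  targets:
    - {"tx": 0, "ty": 0, "tz": 0, "rx": 0, "ry": 0, "rz": 0}
    - {"tx": 0, "ty": 0, "tz": 0, "rx": 0, "ry": 0, "rz": 0}
    - {"tx": 0, "ty": 0, "tz": 0, "rx": 0, "ry": 0, "rz": 0}
    - {"tx": 0, "ty": 0, "tz": 0, "rx": 0, "ry": 0, "rz": 0}
    - {"tx": 0, "ty": 0, "tz": 0, "rx": 0, "ry": 0, "rz": 0}
    - {"tx": 0, "ty": 0, "tz": 0, "rx": 0, "ry": 0, "rz": 0}
    - {"tx": 0, "ty": 0, "tz": 0, "rx": 0, "ry": 0, "rz": 0}
    - {"tx": 0, "ty": 0, "tz": 0, "rx": 0, "ry": 0, "rz": 0}

```text
t: 19.15
tool_pos: [0.4812, -0.2634, 0.3044]
tool_rot: [-2.529, 1.52, -0.775]
force: [-0.1, -0.1, -4.3]
width: 0.0159
```

```bash
python3 - <<'E'
from h import *
o=env.get_obs();print(o["t"],o["dq"].round(3),o["tool_pos"],o["width"],o["force"])
print(job.finish_job())
E
```

```text
19.15 [-0.004  0.     0.001 -0.002 -0.     0.001 -0.002] [ 0.48121559 -0.26337218  0.30436999] 0.015864169356038255 [-0.08915741 -0.08066068 -4.3123329 ]
the job is handed in; nothing more can be done
None
```

I handed the job in at 19.2 s, with the tote held still in the air and tilted about 30° towards the yellow corner.

- **Gauging:** I used the gauge nearest the base, with its knob at about (0.463, 0.327). The foot stopped hard at about 15 mm of travel, at 16 N, so the spacer is the tall one (30 mm). I held it there for over a second. The knob was back at its raised pixel position afterwards.
- **First press:** My first touch on the knob was about 11 mm off centre and pushed it down about 7 mm. I lifted off, re-centred and pressed again.
- **Tote:** I gripped the handle at 50 N. The last readings were 16 mm opening, about 4 N load, joints at rest and TCP height 0.304 m. I swung the tilted tote about 48° about the vertical to see the corner better.
- **Caps:** Three caps show at or beside the yellow corner, though the gripper hides part of the view. The fourth stopped third in a row along the wall, about 60 mm from the corner. It no longer moved, so the group is not packed as tightly as it could be.
- **Bench:** The gauge and stand areas look the same as at the start. I did not compare the other objects, but the arm was not brought down near any of them.

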